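# Make up two gift trays by colour

## Robot

A 6-joint arm with a two-finger parallel gripper is mounted at the origin on a cart in front of the work surface, level with it; the furniture and walls round the work are solid. World frame = base frame: x ahead of the robot, y to its left, z up, the work surface at z = 0. Lengths are in m, angles in rad, forces in N, time in s.
With the tool pointing down it reaches from about 0.375 to 0.9 m from the base axis. Payload 3.1 kg.
Tool frame: the origin (TCP) lies at the very end of the fingers, on their centre line; the grasp point (between the pads) lies 19 mm behind it; z points along the fingers, y is the line along which they close (so a half turn about z gives the same grasp; the last joint's range is limited). The gripper opens to 85 mm and grips with 20 to 120 N. Pads are 22 mm wide; open, the fingers measure 114 mm over their backs; the gripper's body (76 mm by 85 mm) begins 54 mm behind the grasp point. The pads swing forward as they close: fully open they stand 13 mm farther back than shut.
Start: joints at [-1.486, 0.527, 1.433, -0, 1.181, -0.178], TCP at [0.163, -0.603, 0.231] pointing down, gripper open.
Joint ranges: [-3.08, 3.08], [-0.75, 2.2], [0.22, 2.44], [-1.43, 4.57], [0, 2.65], [-2.85, 2.85]. Speed limits (rad/s): [2.79, 2.79, 3.14, 3.14, 3.14, 3.14].

## Interface

Orientations are given as a unit quaternion [x, y, z, w].
In Python, from station import sense, snapshot, camera_params, sign_off gives the robot as it stands.
- The arm moves only by the shell command python3 -m handwheel 'ROWS' [OPENING] [FORCE]. ROWS is JSON, a list that holds one entry, the list of rows, each a list of 4 numbers: the shift along the tool's x, y, z in units of 25 mm (1.0 is 25 mm), then the turn about the tool's z in units of 6 degrees (1.0 is 6 degrees). A call has 1 to 20 rows; each row shifts and turns the commanded pose from where the row before left it, along the tool's axes as they then stand; what a row does not reach is not made up. A row lasts 1/8 s, in which the tool goes at most 62.5 mm and 10.7 degrees, less where a joint would pass 70% of its speed; a pose out of reach is approached as far as the arm can. A call is refused whole if a number of a shift passes 1 or a number of a turn 1, either way. A call with a gripper value outside its range is refused whole. OPENING is the finger opening in mm, from 0 to 85.4, set as the call begins (- or left out, the last holds). The fingers move at their own pace and stop on an object; FORCE is the grip in N (left out, the last holds). Time passes only in rows, so rows that do not move let the fingers close. It gives the time, the measured TCP pose, the force, the opening and the grip force at its end, in the units of the state.
- sense(): the state, without advancing time (a new reading comes with each control period).
- snapshot(name): name is "scene" or "top"; returns (picture, depth): 384x512x3 uint8, red, green, blue; 384x512 float32, m along the optical axis (not along the pixel's ray), 0 where there is no reading.
- camera_params(name): a dict with "mtx" (3x3 intrinsics, pixels), "D" ([k1, k2, p1, p2, k3] as OpenCV has them; the pictures are not rectified), "extrinsics" (4x4, takes a point from camera to world coordinates). Camera axes: x right, y up, looking along -z (the intrinsics and any distortion apply to the point x, -y, -z); pixel columns grow to the right and rows downward; lengths in m; the calibration is good to about 2 mm. A picture is of the moment at which its call begins. camera_params takes no time and is no camera call.
- sign_off(): hands the job in; it is judged then, once.
The state is a dict: "t": time; "q": joint angles; "qd": joint speeds; "tau": joint torques, N m; "tcp_pos": TCP position; "tool_rot": TCP orientation; "force": force on the tool from outside, world axes, zero at the start; "ft_torque": the same for the moment, N m; "finger_gap": opening from 0.0 (shut) to 1.0 (fully open); "gripper_force": force on a finger pad.
Only numpy, scipy, OpenCV 4.12 (cv2) and the standard library are available. Lean on these libraries where they do the work, as an engineer would, in place of code of your own. Each camera call takes 0.05 s, during which the arm holds its last target. There are 200 camera calls.

## Task

Make up the two gift trays on the counter from the tins and cartons standing between them. Each already has its stick of sweets in the trough: to the tray with the green stick add the green round tin and the carton with the green bow, and to the tray with the orange-red stick add the red round tin and the gold carton with the red bow, each tin down in the round well and each carton down in the oblong well, standing upright on the tray floor. Set them down without dropping or tipping them, let the sticks lie in their troughs and leave the blue tin and the blue carton where they stand.

Things in the scene. Friction and masses are not known exactly. Their poses are not given: they have to be found in the camera images.
- red_tray: fixed tray with the orange-red stick; dark frame 234 (x) x 160 (y) x 20 mm, grey floor 4 mm up. Origin: centre of underside. Stick trough along its -y side. Cream board on the +y side, top 16 mm up, has 2 wells down to the floor: round, 84 mm across, at x -58, y +26 mm (end toward the robot); oblong, 104 (x) x 70 (y) mm, at x +48, y +26 mm (far end). Trays differ only by their stick.
- green_tray: fixed tray with the green stick; dark frame 234 (x) x 160 (y) x 20 mm, grey floor 4 mm up. Origin: centre of underside. Stick trough along its -y side. Cream board on the +y side, top 16 mm up, has 2 wells down to the floor: round, 84 mm across, at x -58, y +26 mm (end toward the robot); oblong, 104 (x) x 70 (y) mm, at x +48, y +26 mm (far end). Trays differ only by their stick.
- red_stick: orange-red stick of sweets in a clear sleeve with an orange-red bow at one end, 212 x 42 mm, body 16 mm high, bow 42 mm; lies loose in the red tray's trough (at x 0, y -49 mm in the tray frame) and marks that tray; it stays there. Origin: about the middle of its underside, its own y axis along its length.
- green_stick: green stick of sweets, like the orange-red one but green with a green bow; lies loose in the trough of the green tray (same place in the tray frame) and marks that tray; it stays there. Origin: about the middle of its underside, its own y axis along its length.
- red_tin: dark red round sweet tin, upright, 69 mm across, 40 mm tall, standing between the trays (not the like one far back, which is shop stock). Origin: centre of its underside, z up. Grip across its diameter; there is most room for the hand along world y.
- green_tin: dark green round sweet tin, upright, 57 mm across, 60 mm tall. Origin: centre of its underside, z up. Grip across its diameter; there is most room for the hand along world y.
- gold_carton: small gift carton, gold-yellow and brown with a red ribbon and bow, 56 (x) x 90 (y) mm, 60 mm tall to its lid, 85 mm with the bow. Origin: centre of its underside; its long side runs along its own y axis, so grip across its x sides. The bow is soft: it does not touch the gripper.
- green_carton: small gift carton, green with a green ribbon and bow, 51 (x) x 75 (y) mm, 50 mm tall to its lid, 75 mm with the bow. Origin: centre of its underside; its long side runs along its own y axis, so grip across its x sides. The bow is soft: it does not touch the gripper. The carton's middle lies 1.5 mm to +y of its origin.
- blue_tin: light blue round sweet tin, upright, 67 mm across, 45 mm tall; belongs to no tray, stays where it stands. Origin: centre of its underside, z up. Grip across its diameter; there is most room for the hand along world y.
- blue_carton: small gift carton, blue checked with a dark blue ribbon and bow, 61 (x) x 81 (y) mm, 45 mm tall to its lid, 70 mm with the bow. Origin: centre of its underside; its long side runs along its own y axis, so grip across its x sides. The bow is soft: it does not touch the gripper. Belongs to no tray, stays where it stands.
Not all that is in view belongs to the job. Leave any turquoise look-alike of the green_tin alone.

How it is judged:
At the end, for the whole second after the job is handed in: Each tray holds its colour's tin in the round and carton in the oblong well, within 18 mm of the well centre in x and y, underside on the tray floor (under 9 mm above the counter), upright to 0.1 rad, at rest; each stick lies on its trough floor within 16 mm of the middle (x of red_tin in the frame of red_tray between -0.076 and -0.04 m and y of red_tin in the frame of red_tray between 0.008 and 0.044 m and z of each of red_tin, gold_carton, red_stick in the frame of red_tray below 0.009 m and angle between each of red_tin, gold_carton, green_tin, green_carton's own z axis and vertical below 0.1 rad and linear speed of each of red_tin, gold_carton, green_tin, green_carton below 0.02 m/s and x of gold_carton in the frame of red_tray between 0.03 and 0.066 m and y of gold_carton in the frame of red_tray between 0.008 and 0.044 m and x of green_tin in the frame of green_tray between -0.076 and -0.04 m and y of green_tin in the frame of green_tray between 0.008 and 0.044 m and z of each of green_tin, green_carton, green_stick in the frame of green_tray below 0.009 m and x of green_carton in the frame of green_tray between 0.03 and 0.066 m and y of green_carton in the frame of green_tray between 0.008 and 0.044 m and x of red_stick in the frame of red_tray between -0.016 and 0.016 m and y of red_stick in the frame of red_tray between -0.065 and -0.033 m and x of green_stick in the frame of green_tray between -0.016 and 0.016 m and y of green_stick in the frame of green_tray between -0.065 and -0.033 m); the robot touches nothing.
It fails at once if the blue tin or the blue carton is shifted by more than 2 cm (distance of any of blue_tin, blue_carton from where it was at the start of the episode above 0.02 m).
It fails at once if a tin or carton is tipped over (angle between any of red_tin, green_tin, gold_carton, green_carton's own z axis and vertical above 0.6 rad).
It fails at once if a tin or carton is dropped or thrown (moving faster than 0.7 m/s out of the fingers, a fall of about 2.5 cm) ((contact force between the fingers and red_tin below 0.02 N and linear speed of red_tin above 0.7 m/s) or (contact force between the fingers and green_tin below 0.02 N and linear speed of green_tin above 0.7 m/s) or (contact force between the fingers and gold_carton below 0.02 N and linear speed of gold_carton above 0.7 m/s) or (contact force between the fingers and green_carton below 0.02 N and linear speed of green_carton above 0.7 m/s)).
It also fails if it takes over 120 s, if anything falls off the work surface, if the arm or the gripper's body presses on something with over 40 N, if the wrist force passes 120 N, or if a joint passes its speed limit or range.

## Working session

There is one attempt and no reset: what is moved stays moved. The work goes in short steps, Python scripts to look and compute and a shell command to move; the robot and the scene stay as the last step left them, time stands still between calls to the robot, and variables do not carry over. Pictures are saved under pics/ and viewed, at most 14 in all, crops included, and the job is handed in when it is done.

```bash
mkdir -p pics; ls
python3 - <<'E'
from station import *
import cv2,numpy as np
s=sense();print({k:np.round(v,3).tolist() for k,v in s.items()})
for n in("scene","top"):
    p,d=snapshot(n);cv2.imwrite(f"pics/{n}0.png",p[...,::-1]);np.save(f"pics/{n}0.npy",d)
    c=camera_params(n);print(n,{k:np.round(v,3).tolist() for k,v in c.items()})
E
```

```text
pics
{'t': 0.0, 'q': [-1.485, 0.528, 1.434, -0.0, 1.181, -0.179], 'qd': [0.001, -0.0, -0.001, 0.001, 0.001, -0.001], 'tau': [-0.001, -44.235, -17.803, -0.0, 0.008, 0.0], 'tcp_pos': [0.163, -0.603, 0.23], 'tool_rot': [0.991, 0.132, 0.0, -0.001], 'force': [0.137, -0.051, 0.141], 'ft_torque': [0.005, 0.007, 0.036], 'gripper_force': 0.0, 'finger_gap': 0.999}
scene {'mtx': [[498.554, 0.0, 250.454], [0.0, 498.554, 199.682], [0.0, 0.0, 1.0]], 'D': [-0.073, 0.0, 0.0, 0.0, 0.0], 'extrinsics': [[-0.782, 0.269, -0.563, -0.053], [-0.624, -0.317, 0.714, 0.808], [0.013, 0.909, 0.416, 0.546], [0.0, 0.0, 0.0, 1.0]]}
top {'mtx': [[386.308, 0.0, 253.2], [0.0, 386.308, 195.488], [0.0, 0.0, 1.0]], 'D': [-0.038, 0.0, 0.0, 0.0, 0.0], 'extrinsics': [[-0.006, 0.991, -0.133, 0.469], [-1.0, -0.006, -0.002, -0.058], [-0.003, 0.133, 0.991, 1.167], [0.0, 0.0, 0.0, 1.0]]}
```

View pics/top0.png

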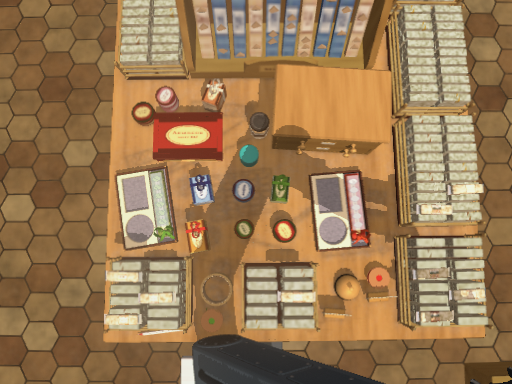

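View pics/scene0.png

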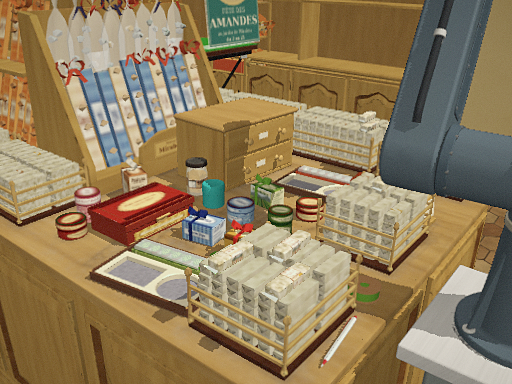

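The top view has image up = +x and image left = +y. The green tray is at about (146,207) and the red tray at about (340,210). Gold carton is at (196,235), green carton (281,188), green tin (244,229), red tin (285,231), blue carton (202,189), blue tin (243,189). The turquoise look-alike is at (249,154). Next I'll measure them using both views' depth.

```bash
cat > h.py <<'E'
import numpy as np,cv2
from station import *
def cloud(n,d):
    c=camera_params(n);v,u=np.mgrid[0:384,0:512]
    p=cv2.undistortPoints(np.stack([u,v],-1).reshape(-1,1,2).astype(float),c["mtx"],c["D"]).reshape(384,512,2)
    X=np.stack([p[...,0]*d,-p[...,1]*d,-d,np.ones_like(d)],-1)
    return (X@np.array(c["extrinsics"]).T)[...,:3]
def project(n,P):
    c=camera_params(n);q=np.c_[P,np.ones(len(P))]@np.linalg.inv(c["extrinsics"]).T
    return cv2.projectPoints(q[:,:3]*[1,-1,-1],np.zeros(3),np.zeros(3),c["mtx"],np.array(c["D"]))[0][:,0]
def ortho(ims,x0=.30,x1=.70,y0=-.36,y1=.36,s=1000):
    """top-surface height + colour map, row down=-x, col right=-y"""
    W=int((y1-y0)*s);H=int((x1-x0)*s);out=[]
    for n,(p,d) in ims.items():
        P=cloud(n,d);Z=np.full((H,W),-1.);C=np.zeros((H,W,3),np.uint8)
        m=d>0;r=((x1-P[...,0])*s).astype(int);c=((y1-P[...,1])*s).astype(int)
        m&=(r>=0)&(r<H)&(c>=0)&(c<W)
        o=np.argsort(P[m][:,2]);Z[r[m][o],c[m][o]]=P[m][o,2];C[r[m][o],c[m][o]]=p[m][o]
        out.append((Z,C))
    return out
E
python3 - <<'E'
from h import *
seeds=dict(gold=(196,235),greenc=(281,188),gtin=(244,229),rtin=(285,231),bluec=(202,189),btin=(243,189),mug=(249,154))
D={n:np.load(f"pics/{n}0.npy") for n in("top","scene")}
P={n:cloud(n,D[n]) for n in D}
t=P["top"]
for n in P:
    q=P[n].reshape(-1,3);m=(q[:,0]>.3)&(q[:,0]<.7)&(abs(q[:,1])<.4)&(abs(q[:,2])<.01);print(n,"table z",np.median(q[m,2]),m.sum())
for k,(u,v) in seeds.items():
    c=t[v,u]
    for n in P:
        q=P[n].reshape(-1,3);m=(np.linalg.norm(q[:,:2]-c[:2],axis=1)<.055)&(q[:,2]>.02);q=q[m]
        # lid level: histogram mode
        h,e=np.histogram(q[:,2],bins=np.arange(.02,.12,.003));i=h.argmax();z=np.median(q[abs(q[:,2]-e[i]-.0015)<.003,2])
        l=q[abs(q[:,2]-z)<.005];r=cv2.minAreaRect((l[:,:2]*1000).astype(np.float32))
        print(k,n,"seed",c.round(3),"z",z.round(4),"max",q[:,2].max().round(3),len(l),"rect",np.round(r[0],1),np.round(r[1],1),round(r[2],1))
p=cv2.imread("pics/top0.png")
cv2.imwrite("pics/c0.png",cv2.resize(p[140:260,105:375],None,fx=2.9,fy=2.9,interpolation=cv2.INTER_CUBIC))
E
```

```text
top table z -0.0006174816621823398 18984
scene table z 0.0003916184224516117 9537
gold top seed [0.505 0.109 0.059] z 0.0602 max 0.087 532 rect [502.6 108.2] [90.1 55.4] 9.8
gold scene seed [0.505 0.109 0.059] z 0.0613 max 0.087 225 rect [522.3 113.2] [42.1 56.2] 6.0
greenc top seed [ 0.64  -0.136  0.051] z 0.0508 max 0.079 357 rect [ 640.9 -134.3] [49.9 75.2] 83.9
greenc scene seed [ 0.64  -0.136  0.051] z 0.0516 max 0.077 259 rect [ 638.2 -134. ] [52.5 80.8] 81.1
gtin top seed [ 0.521 -0.028  0.061] z 0.0597 max 0.066 303 rect [522.7 -28.1] [51.5 54.4] 89.7
gtin scene seed [ 0.521 -0.028  0.061] z 0.0607 max 0.063 265 rect [519.7 -26.8] [54.8 56.5] 66.0
rtin top seed [ 0.516 -0.147  0.036] z 0.0393 max 0.045 433 rect [ 517.2 -145.5] [65.6 66.8] 44.5
rtin scene seed [ 0.516 -0.147  0.036] z 0.0405 max 0.043 275 rect [ 514.1 -143.2] [66.1 67.5] 67.3
bluec top seed [0.639 0.095 0.049] z 0.0457 max 0.075 476 rect [641.1  98.8] [80.5 60.7] 10.3
bluec scene seed [0.639 0.095 0.049] z 0.0464 max 0.07 465 rect [636.9 100.9] [81.8 60.9] 13.4
btin top seed [ 0.638 -0.025  0.049] z 0.0449 max 0.051 394 rect [637.8 -25. ] [64.8 62.9] 89.7
btin scene seed [ 0.638 -0.025  0.049] z 0.0456 max 0.048 309 rect [632.7 -25.1] [65.5 68. ] 18.5
mug top seed [ 0.74  -0.043  0.063] z 0.0598 max 0.067 278 rect [741.  -43.3] [54.5 53. ] 0.2
mug scene seed [ 0.74  -0.043  0.063] z 0.0607 max 0.064 196 rect [738.8 -41.9] [55.1 57.3] 85.2
```

View pics/c0.png

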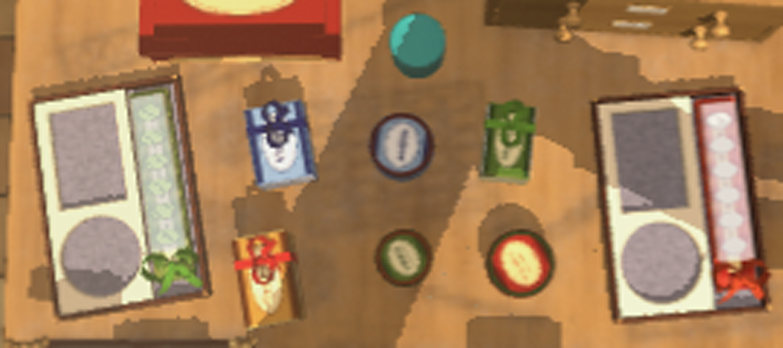

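The crop confirms the layout: green-stick tray on the left, red-stick tray on the right, both yawed a few degrees. Each round well is on the robot side. Now I'll fit the trays and get obstacle heights.

Run:
```python
from h import *
D={n:np.load(f"pics/{n}0.npy") for n in("top","scene")}
P={n:cloud(n,D[n]) for n in D}
I={n:cv2.imread(f"pics/{n}0.png")[...,::-1].astype(int) for n in D}
for name,(u,v),sg in(("green",(146,207),1),("red",(340,210),-1)):
    c=P["top"][v,u][:2]; print(name,c.round(3))
    for n in P:
        q=P[n].reshape(-1,3);z=q[:,2]
        m=(abs(q[:,0]-c[0])<.135)&(abs(q[:,1]-c[1])<.11)
        f=q[m&(z>.009)&(z<.03)]
        r=cv2.minAreaRect((f[:,:2]*1000).astype(np.float32))
        print(n,"rim rect",np.round(r[0],1),np.round(r[1],1),round(r[2],1),"z pct",np.percentile(f[:,2],[5,50,95]).round(4))
        a=np.radians(r[2] if r[1][0]>r[1][1] else r[2]-90);R=np.array([[np.cos(a),np.sin(a)],[-np.sin(a),np.cos(a)]])
        l=(q[:,:2]-np.array(r[0])/1000)@R.T
        b=(abs(l[:,0])<.112)&(l[:,1]>-.02)&(l[:,1]<.07)&(z<.0095)&(z>-.005)
        for w,mm in(("round",b&(l[:,0]<-.013)),("oblong",b&(l[:,0]>-.005))):
            k=l[mm]*1000
            if len(k)>20:
                lo,hi=np.percentile(k,[1,99],axis=0);print("  ",w,len(k),"mid",((lo+hi)/2).round(1),"ext",(hi-lo).round(1),"z",np.median(z[mm]).round(4))
        print("  yaw",np.degrees(a).round(2))
# height grid, max in 4cm cells
q=np.concatenate([P[n].reshape(-1,3) for n in P]);q=q[q[:,2]<.22]
print("y:",[round(.42-.05*j,2) for j in range(17)])
for i in range(13):
    x=.9-.05*i;row=[]
    for j in range(17):
        y=.42-.05*j;m=(abs(q[:,0]-x)<.025)&(abs(q[:,1]-y)<.025);row.append(int(1000*np.percentile(q[m,2],98)) if m.sum()>3 else -1)
    print(round(x,2),row)
```

```text
green [0.592 0.27 ]
top rim rect [589.2 269.8] [235.2 163.3] 9.0 z pct [0.0114 0.0183 0.0291]
   round 591 mid [-57.2  28.3] ext [76.8 78.8] z 0.0045
   oblong 750 mid [49.5 29.3] ext [101.   68.3] z 0.0047
  yaw 8.98
scene rim rect [588.8 269. ] [236.5 165.1] 9.7 z pct [0.0108 0.0171 0.0293]
   round 674 mid [-52.1  19.2] ext [71.9 70.6] z 0.0049
   oblong 888 mid [53.6 18.5] ext [94.4 60.5] z 0.0048
  yaw 9.66
red [ 0.579 -0.316]
top rim rect [ 578.8 -311.8] [234.4 159.7] 4.7 z pct [0.0117 0.0182 0.0291]
   round 578 mid [-58.2  25.4] ext [78.1 75.6] z 0.0042
   oblong 762 mid [48.6 23.5] ext [101.7  68.1] z 0.0043
  yaw 4.67
scene rim rect [ 602.8 -305. ] [183.4 163.7] 1.2 z pct [0.0107 0.0184 0.0284]
   round 79 mid [-46.8  25.9] ext [66.8 85.2] z 0.0064
   oblong 213 mid [34.3 25.5] ext [78. 88.] z 0.0063
  yaw 1.18
y: [0.42, 0.37, 0.32, 0.27, 0.22, 0.17, 0.12, 0.07, 0.02, -0.03, -0.08, -0.13, -0.18, -0.23, -0.28, -0.33, -0.38]
0.9 [-1, 1, 42, 43, 72, 72, 73, 100, 81, 4, 4, 187, 188, 188, 188, 188, 188]
0.85 [-1, 2, 41, 43, 59, 59, 59, 59, 56, 92, 94, 187, 188, 188, 188, 188, 188]
0.8 [-1, 2, 3, 2, 60, 61, 60, 60, 57, 91, 93, 187, 188, 188, 188, 188, 188]
0.75 [-1, 1, 3, 3, 59, 59, 59, 59, 56, 62, 62, 186, 186, 186, 187, 187, 187]
0.7 [-1, 19, 22, 30, 32, 3, 52, 45, 3, 61, 59, 62, 3, 22, 23, 133, 32]
0.65 [-1, 20, 16, 30, 33, 4, 68, 57, 47, 48, 45, 73, 52, 22, 16, 33, 33]
0.6 [-1, 20, 19, 19, 32, 21, 48, 47, 45, 47, 3, 53, 47, 22, 8, 32, 33]
0.55 [-1, 9, 20, 18, 34, 42, 83, 61, 59, 62, 3, 42, 41, 22, 19, 32, 33]
0.5 [-1, 1, 21, 19, 38, 28, 83, 63, 60, 62, 3, 42, 42, 21, 17, 43, 44]
0.45 [-1, 3, 124, 125, 125, 126, 118, 62, 3, 4, 2, 3, 9, 20, 21, 21, 21]
0.4 [-1, 1, 145, 146, 134, 126, 120, 49, 50, 124, 126, 126, 126, 126, 3, 34, 24]
0.35 [-1, 1, 125, 132, 146, 145, 124, 49, 50, 125, 126, 145, 146, 142, 35, 58, 43]
0.3 [-1, 2, 144, 146, 137, 126, 124, 49, 49, 125, 126, 126, 127, 124, 56, 51, 12]
```

```bash
cat > go.py <<'E'
import sys,numpy as np
from station import sense
from scipy.spatial.transform import Rotation as R
s=sense();r=R.from_quat(s["tool_rot"]);X=r.as_matrix()[:,0];yaw=np.degrees(np.arctan2(X[1],X[0]))
print("t%.2f"%s["t"],"tcp",np.round(s["tcp_pos"],4),"yaw%.2f"%yaw,"F",np.round(s["force"],1),"gap%.1f"%(85.4*s["finger_gap"]),"grip%.1f"%s["gripper_force"])
if len(sys.argv)>4:
    *t,ty=map(float,sys.argv[1:5]);d=(yaw-ty+180)%360-180
    v=R.from_euler("z",ty,degrees=True)*R.from_euler("x",180,degrees=True)
    print("turn units %.2f"%(d/6),"then shift units",np.round(v.inv().apply(np.array(t)-s["tcp_pos"])/.025,2))
E
python3 - <<'E'
from h import *
q=np.concatenate([cloud(n,np.load(f"pics/{n}0.npy")).reshape(-1,3) for n in("top","scene")])
for y in np.arange(.36,-.30,-.03):
    m=(abs(q[:,1]-y)<.015)&(q[:,2]>.06)
    a=q[m&(q[:,0]<.49)&(q[:,0]>.25)];b=q[m&(q[:,0]>.66)&(q[:,2]>.12)]
    print(round(y,2),np.percentile(a[:,0],99.5).round(3) if len(a)>9 else '-',np.percentile(b[:,0],1).round(3) if len(b)>9 else '-')
E
python3 go.py .5155 -.1445 .15 0
```

```text
0.36 0.444 -
0.33 0.441 -
0.3 0.431 -
0.27 0.432 -
0.24 0.432 -
0.21 0.434 -
0.18 0.434 1.366
0.15 0.434 1.031
0.12 0.488 1.023
0.09 0.488 1.067
0.06 0.267 1.068
0.03 0.27 1.065
-0.0 0.271 1.067
-0.03 0.422 1.067
-0.06 0.469 1.069
-0.09 0.414 0.997
-0.12 0.413 0.759
-0.15 0.414 0.756
-0.18 0.414 0.738
-0.21 0.422 0.751
-0.24 0.426 0.749
-0.27 - 0.748
t0.10 tcp [ 0.1629 -0.6027  0.2304] yaw15.11 F [ 0.4  1.1 -0.9] gap85.4 grip0.0
turn units 2.52 then shift units [ 14.1  -18.33   3.22]
```

```bash
python3 -m handwheel '[[[0,0,0,0.84],[0,0,0,0.84],[0,0,0,0.84],[0.74,-0.96,0,0],[0.74,-0.96,0,0],[0.74,-0.96,0,0],[0.74,-0.96,0,0],[0.74,-0.96,0,0],[0.74,-0.96,0,0],[0.74,-0.96,0,0],[0.74,-0.96,0,0],[0.74,-0.96,0,0],[0.74,-0.96,0,0],[0.74,-0.96,0,0],[0.74,-0.96,0,0],[0.74,-0.96,0,0],[0.74,-0.96,0,0],[0.74,-0.96,0,0],[0.74,-0.96,0,0],[0.74,-0.96,0,0]]]' 83 40; python3 go.py .5155 -.1445 .08 0
```

```text
t: 2.6
tcp_pos: [0.4778, -0.1944, 0.231]
tool_rot: [1.0, -0.0, -0.0, -0.0]
force: [0.5, 0.3, 0.1]
finger_gap: 0.976
gripper_force: 0.0
t2.60 tcp [ 0.4778 -0.1944  0.231 ] yaw-0.01 F [0.5 0.3 0.1] gap83.3 grip0.0
turn units -0.00 then shift units [ 1.51 -2.    6.04]
```

```bash
python3 -m handwheel '[[[0.75,-1,1,0],[0.75,-1,1,0],[0,0,1,0],[0,0,1,0],[0,0,1,0],[0,0,1,0],[0,0,0,0],[0,0,0,0]]]'; python3 go.py .5155 -.1445 .013 0
python3 - <<'E'
from h import *
p,d=snapshot("top");q=cloud("top",d)
cv2.imwrite("pics/a1.png",cv2.resize(p[190:270,200:380,::-1],None,fx=4,fy=4));
p,d=snapshot("scene");cv2.imwrite("pics/a2.png",cv2.resize(p[160:260,200:380,::-1],None,fx=4,fy=4))
E
```

```text
t: 3.6
tcp_pos: [0.5154, -0.1456, 0.0817]
tool_rot: [1.0, -0.0, 0.0, 0.0]
force: [0.6, 1.3, -0.2]
finger_gap: 0.967
gripper_force: 0.0
t3.60 tcp [ 0.5154 -0.1456  0.0817] yaw-0.01 F [ 0.6  1.3 -0.2] gap82.6 grip0.0
turn units -0.00 then shift units [ 0.01 -0.04  2.75]
```

View pics/a2.png

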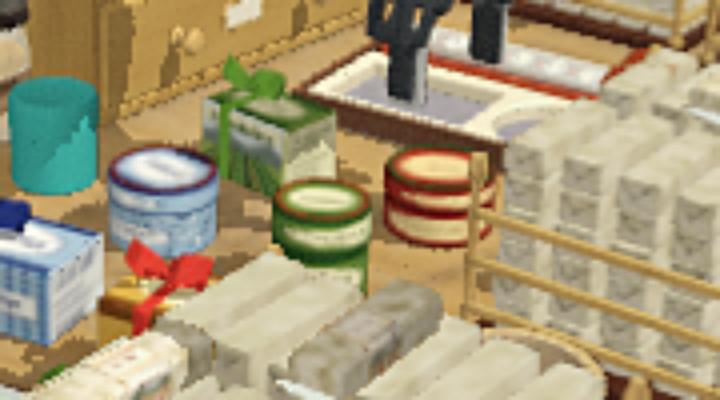

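The scene crop shows the two fingers at (405,100) and (490,60), straddling the line of the red tin at (440,195). I'll measure the actual fingertip height to get the swing-back at this opening.

Run:
```python
from h import *
p,d=snapshot("scene");q=cloud("scene",d).reshape(-1,3)
for y in(-.1445+.048,-.1445-.048):
    m=(abs(q[:,0]-.5155)<.014)&(abs(q[:,1]-y)<.012)&(q[:,2]>.052)&(q[:,2]<.15)
    print(y,m.sum(),np.sort(q[m,2])[:12].round(4))
```

```text
-0.09649999999999999 172 [0.0966 0.0971 0.0974 0.0976 0.0981 0.0982 0.0988 0.0989 0.0989 0.0994
 0.1    0.1003]
-0.1925 179 [0.0968 0.0972 0.0983 0.0983 0.0984 0.0986 0.0987 0.0995 0.0997 0.0999
 0.0999 0.1004]
```

```bash
python3 -m handwheel '[[[0,-0.04,0.7,0],[0,0,0.7,0],[0,0,0.7,0],[0,0,0.69,0],[0,0,0,0]]]'; python3 -m handwheel '[[[0,0,0,0],[0,0,0,0],[0,0,0,0],[0,0,0,0],[0,0,0,0],[0,0,0,0]]]' 60 40; python3 go.py
```

```text
t: 4.38
tcp_pos: [0.5142, -0.144, 0.0103]
tool_rot: [1.0, -0.0, -0.001, -0.001]
force: [0.2, 0.7, -1.1]
finger_gap: 0.975
gripper_force: 0.0
t: 5.12
tcp_pos: [0.5153, -0.1445, 0.0119]
tool_rot: [1.0, -0.0, 0.0, 0.0]
force: [-0.9, -0.3, 3.2]
finger_gap: 0.797
gripper_force: 45.3
t5.12 tcp [ 0.5153 -0.1445  0.0119] yaw-0.01 F [-0.9 -0.3  3.2] gap68.1 grip45.3
```

```bash
python3 -m handwheel '[[[0,0,-0.4,0],[0,0,-0.8,0],[0,0,-0.8,0],[0,0,-0.8,0],[0,0,-0.8,0],[0,0,0,-0.78],[0,0,0,0]]]'; python3 go.py .5188 -.2891 .045 4.7
```

```text
t: 6.0
tcp_pos: [0.5149, -0.1443, 0.102]
tool_rot: [0.999, 0.04, 0.0, 0.0]
force: [0.3, 0.4, -0.5]
finger_gap: 0.793
gripper_force: 45.2
t6.00 tcp [ 0.5149 -0.1443  0.102 ] yaw4.63 F [ 0.3  0.4 -0.5] gap67.7 grip45.2
turn units -0.01 then shift units [-0.32  5.79  2.28]
```

```bash
python3 -m handwheel '[[[-0.04,0.72,0,0],[-0.04,0.72,0,0],[-0.04,0.72,0,0],[-0.04,0.72,0,0],[-0.04,0.73,0,0],[-0.04,0.73,0,0],[-0.04,0.73,0,0],[-0.04,0.72,0,0],[0,0,0.6,0],[0,0,0.6,0],[0,0,0.5,0],[0,0,0.58,0],[0,0,0,0],[0,0,0,0]]]'; python3 go.py .5188 -.2891 .016 4.7
python3 - <<'E'
from h import *
for n in("top",):
    p,d=snapshot(n);cv2.imwrite(f"pics/b_{n}.png",cv2.resize(p[160:260,270:390,::-1],None,fx=5,fy=5,interpolation=cv2.INTER_CUBIC))
    p2,d2=snapshot("scene");q=cloud("scene",d2);m=(np.linalg.norm(q[...,:2]-[.5188,-.2891],axis=2)<.045)&(q[...,2]>.025)&(q[...,2]<.08)
    print(m.sum(),np.percentile(q[m],[2,50,98],axis=0).round(3) if m.any() else '')
E
```

```text
t: 7.75
tcp_pos: [0.5191, -0.2892, 0.0446]
tool_rot: [0.999, 0.041, 0.0, 0.0]
force: [0.3, 0.2, -0.2]
finger_gap: 0.796
gripper_force: 45.3
t7.75 tcp [ 0.5191 -0.2892  0.0446] yaw4.69 F [ 0.3  0.2 -0.2] gap68.0 grip45.3
turn units -0.00 then shift units [-0.01 -0.01  1.14]
402 [[ 0.484 -0.326  0.038]
 [ 0.506 -0.268  0.068]
 [ 0.543 -0.246  0.079]]
```

View pics/b_top.png

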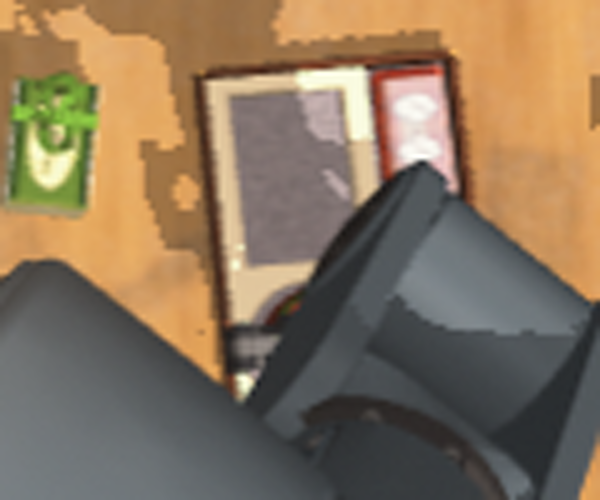

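The hand holds the tin over the round well; its red rim shows at (285,310) just inside the well edge. I'll lower it.

```bash
python3 -m handwheel '[[[0,0,0.4,0],[0,0,0.4,0],[0,0,0.3,0],[0,0,0.04,0],[0,0,0,0],[0,0,0,0]]]'; python3 go.py
```

```text
t: 8.6
tcp_pos: [0.5186, -0.2891, 0.0159]
tool_rot: [0.999, 0.041, -0.0, -0.0]
force: [-1.3, 0.6, 1.5]
finger_gap: 0.797
gripper_force: 45.6
t8.60 tcp [ 0.5186 -0.2891  0.0159] yaw4.68 F [-1.3  0.6  1.5] gap68.1 grip45.6
```

Down at the expected height with a light contact force. I'll release and retreat.

```bash
python3 -m handwheel '[[[0,0,0,0],[0,0,0,0],[0,0,0,0],[0,0,0,0]]]' 76; python3 go.py; python3 -m handwheel '[[[0,0,-0.3,0],[0,0,-0.6,0],[0,0,-0.8,0],[0,0,-1,0],[0,0,-1,0],[0,0,-1,0],[0,0,0,0]]]'
python3 - <<'E'
from h import *
p,d=snapshot("scene");q=cloud("scene",d)
m=(np.linalg.norm(q[...,:2]-[.5188,-.2891],axis=2)<.045)&(q[...,2]>.03)&(q[...,2]<.055)
l=q[m];print(m.sum(),np.percentile(l,[2,50,98],axis=0).round(4),cv2.minEnclosingCircle((l[:,:2]*1000).astype(np.float32)))
E
python3 go.py .6405 -.134 .12 -6.1
```

```text
t: 9.1
tcp_pos: [0.5189, -0.2893, 0.016]
tool_rot: [0.999, 0.041, 0.0, 0.0]
force: [-0.1, -0.2, 0.5]
finger_gap: 0.892
gripper_force: 0.0
t9.10 tcp [ 0.5189 -0.2893  0.016 ] yaw4.68 F [-0.1 -0.2  0.5] gap76.2 grip0.0
t: 9.98
tcp_pos: [0.5203, -0.2904, 0.1367]
tool_rot: [0.999, 0.041, 0.002, 0.002]
force: [0.2, -0.7, 0.1]
finger_gap: 0.893
gripper_force: 0.0
232 [[ 0.4947 -0.3198  0.0324]
 [ 0.5211 -0.2799  0.0446]
 [ 0.5472 -0.2535  0.0467]] ((515.9727172851562, -287.6910095214844), 36.54289245605469)
t10.03 tcp [ 0.5194 -0.2897  0.1352] yaw4.68 F [-0.7 -0.5  0.9] gap76.3 grip0.0
turn units 1.80 then shift units [ 4.15 -6.71  0.61]
```

```bash
python3 -m handwheel '[[[0,0,0,0.9],[0,0,0,0.9],[0.6,-0.96,0,0],[0.6,-0.96,0,0],[0.6,-0.96,0,0],[0.6,-0.96,0,0],[0.6,-0.96,0,0],[0.6,-0.96,0,0],[0.55,-0.95,0,0],[0,0,0.6,0],[0,0,0,0],[0,0,0,0]]]' 72; python3 go.py .6405 -.134 .015 -6.1
```

```text
t: 11.52
tcp_pos: [0.6389, -0.1344, 0.1177]
tool_rot: [0.999, -0.054, -0.001, -0.0]
force: [-0.4, -0.7, 0.7]
finger_gap: 0.841
gripper_force: 0.0
t11.53 tcp [ 0.6389 -0.1344  0.1177] yaw-6.20 F [-0.4 -0.7  0.7] gap71.8 grip0.0
turn units -0.02 then shift units [ 0.06 -0.02  4.11]
```

```bash
python3 -m handwheel '[[[0.06,-0.02,0.8,0],[0,0,0.8,0],[0,0,0.8,0],[0,0,0.8,0],[0,0,0.6,0],[0,0,0.31,0],[0,0,0,0]]]'; python3 -m handwheel '[[[0,0,0,0],[0,0,0,0],[0,0,0,0],[0,0,0,0],[0,0,0,0],[0,0,0,0],[0,0,0,0]]]' 40 40; python3 go.py
```

```text
t: 12.4
tcp_pos: [0.6413, -0.1331, 0.0152]
tool_rot: [0.999, -0.053, -0.0, -0.0]
force: [0.6, 0.6, 0.1]
finger_gap: 0.841
gripper_force: 0.0
t: 13.28
tcp_pos: [0.6422, -0.1335, 0.0168]
tool_rot: [0.999, -0.053, 0.001, 0.0]
force: [-0.0, 0.6, 5.6]
finger_gap: 0.579
gripper_force: 43.8
t13.28 tcp [ 0.6422 -0.1335  0.0168] yaw-6.12 F [-0.   0.6  5.6] gap49.4 grip43.8
```

```bash
python3 -m handwheel '[[[0,0,-0.4,0],[0,0,-0.8,0],[0,0,-0.9,0],[0,0,-0.9,0],[0,0,-0.9,0],[0,0,-0.9,0],[0,0,-0.3,-0.85],[0,0,0,-0.85],[0,0,0,-0.85],[0,0,0,0]]]'; python3 go.py .6325 .3025 .05 9.2
```

```text
t: 14.52
tcp_pos: [0.6414, -0.1332, 0.1443]
tool_rot: [0.997, 0.08, 0.0, 0.0]
force: [-0.0, -0.6, -0.2]
finger_gap: 0.579
gripper_force: 43.2
t14.53 tcp [ 0.6414 -0.1332  0.1443] yaw9.12 F [-0.  -0.6 -0.2] gap49.4 grip43.2
turn units -0.01 then shift units [  2.43 -17.26   3.77]
```

```bash
python3 -m handwheel '[[[0.14,-0.6,0,0],[0.14,-1,0,0],[0.14,-1,0,0],[0.14,-1,0,0],[0.14,-1,0,0],[0.14,-1,0,0],[0.14,-1,0,0],[0.14,-1,0,0],[0.14,-1,0,0],[0.14,-1,0,0],[0.14,-1,0,0],[0.14,-1,0,0],[0.14,-1,0,0],[0.14,-1,0,0],[0.14,-1,0,0],[0.14,-1,0,0],[0.14,-1,0,0],[0.05,-0.66,0,0],[0,0,0,0],[0,0,0,0]]]'; python3 go.py .6325 .3025 .05 9.2; python3 -m handwheel '[[[0,0,0.8,0],[0,0,0.9,0],[0,0,0.9,0],[0,0,0.8,0],[0,0,0.35,0],[0,0,0,0],[0,0,0,0]]]'; python3 go.py .6325 .3025 .02 9.2
python3 - <<'E'
from h import *
ims={}
for n in("scene","top"):
    p,d=snapshot(n);q=cloud(n,d);m=(np.linalg.norm(q[...,:2]-[.6325,.3025],axis=2)<.055)&(q[...,2]>.078)&(q[...,2]<.090)
    g=(p[...,1].astype(int)>p[...,0]+8);l=q[m&g];print(n,len(l),cv2.minAreaRect((l[:,:2]*1000).astype(np.float32)) if len(l)>9 else '',np.median(l[:,2]) if len(l) else '')
    if n=="scene":cv2.imwrite("pics/c1.png",cv2.resize(p[200:320,80:230,::-1],None,fx=5,fy=5,interpolation=cv2.INTER_CUBIC))
E
```

```text
t: 17.02
tcp_pos: [0.6327, 0.3017, 0.1432]
tool_rot: [0.997, 0.08, -0.0, 0.0]
force: [0.1, 0.9, -0.8]
finger_gap: 0.579
gripper_force: 43.2
t17.02 tcp [0.6327 0.3017 0.1432] yaw9.15 F [ 0.1  0.9 -0.8] gap49.5 grip43.2
turn units -0.01 then shift units [-0.   -0.03  3.73]
t: 17.9
tcp_pos: [0.6334, 0.3026, 0.0504]
tool_rot: [0.997, 0.08, 0.001, -0.0]
force: [0.3, -0.2, -1.2]
finger_gap: 0.581
gripper_force: 43.2
t17.90 tcp [0.6334 0.3026 0.0504] yaw9.17 F [ 0.3 -0.2 -1.2] gap49.6 grip43.2
turn units -0.00 then shift units [-0.04 -0.    1.22]
scene 217 ((628.2264404296875, 300.5644226074219), (72.87529754638672, 48.73043441772461), 3.2028253078460693) 0.08438205028877582
top 106 ((629.3890991210938, 305.0078125), (70.38845825195312, 46.572444915771484), 10.54881763458252) 0.08408934713127347
```

View pics/c1.png

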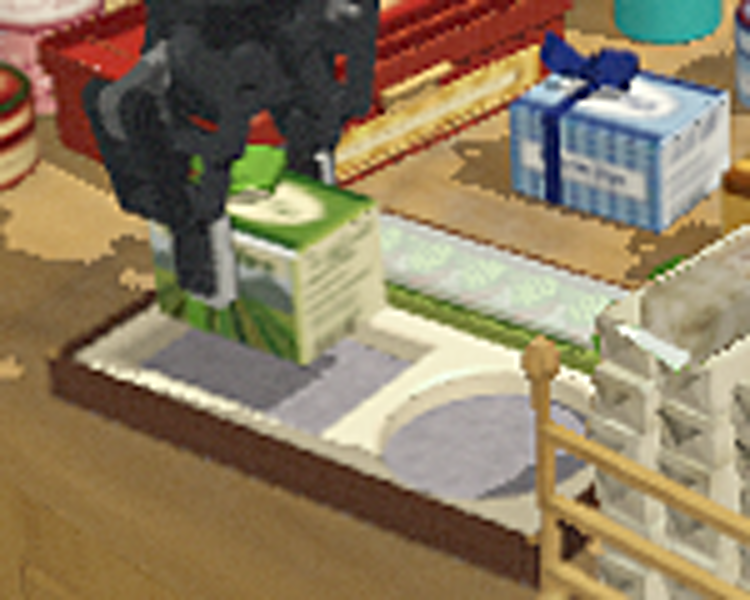

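The carton hangs level over the oblong well, with its lid at z 84 mm and about 2 mm short in x. I'll nudge it and lower it.

```bash
python3 -m handwheel '[[[0.06,0,0.4,0],[0,0,0.4,0],[0,0,0.25,0],[0,0,0.13,0],[0,0,0,0],[0,0,0,0]]]'; python3 go.py
```

```text
t: 18.75
tcp_pos: [0.6337, 0.3025, 0.0209]
tool_rot: [0.997, 0.08, -0.0, 0.0]
force: [-2.7, -0.9, 4.9]
finger_gap: 0.577
gripper_force: 43.9
t18.75 tcp [0.6337 0.3025 0.0209] yaw9.19 F [-2.7 -0.9  4.9] gap49.2 grip43.9
```

```bash
python3 -m handwheel '[[[0,0,0,0],[0,0,0,0],[0,0,0,0],[0,0,0,0]]]' 64; python3 go.py; python3 -m handwheel '[[[0,0,-0.3,0],[0,0,-0.7,0],[0,0,-1,0],[0,0,-1,0],[0,0,-1,0],[0,0,-1,0],[0,0,0,0]]]' -
python3 - <<'E'
from h import *
for n in("scene","top"):
    p,d=snapshot(n);q=cloud(n,d)
    if n=="scene":
      m=(np.linalg.norm(q[...,:2]-[.6325,.3025],axis=2)<.055)&(abs(q[...,2]-.054)<.006)
      l=q[m];print(n,len(l),cv2.minAreaRect((l[:,:2]*1000).astype(np.float32)),np.median(l[:,2]))
E
python3 go.py .5026 .1082 .13 9.8
```

```text
t: 19.25
tcp_pos: [0.6341, 0.3027, 0.0199]
tool_rot: [0.997, 0.08, -0.0, 0.0]
force: [-0.7, -0.0, 0.3]
finger_gap: 0.745
gripper_force: 0.0
t19.25 tcp [0.6341 0.3027 0.0199] yaw9.18 F [-0.7 -0.   0.3] gap63.6 grip0.0
t: 20.12
tcp_pos: [0.6362, 0.3034, 0.1491]
tool_rot: [0.997, 0.08, 0.004, -0.001]
force: [0.4, 0.2, 0.9]
finger_gap: 0.749
gripper_force: 0.0
scene 564 ((627.8150634765625, 302.2400817871094), (73.94495391845703, 51.81612014770508), 8.615342140197754) 0.05446876741256382
t20.23 tcp [0.634  0.3027 0.1455] yaw9.18 F [-0.2  0.3 -0.5] gap63.6 grip0.0
turn units -0.10 then shift units [-6.5   6.77  0.62]
```

```bash
python3 -m handwheel '[[[-0.6,0.6,0,-0.1],[-0.95,0.98,0,0],[-0.95,0.98,0,0],[-0.95,0.98,0,0],[-0.95,0.98,0,0],[-0.95,0.98,0,0],[-0.95,0.98,0,0],[-0.2,0.29,0.6,0],[0,0,0,0],[0,0,0,0]]]' 76; python3 go.py .5026 .1082 .020 9.8
```

```text
t: 21.48
tcp_pos: [0.5027, 0.1087, 0.1298]
tool_rot: [0.996, 0.085, -0.0, -0.0]
force: [-0.0, -0.6, -0.5]
finger_gap: 0.89
gripper_force: 0.0
t21.48 tcp [0.5027 0.1087 0.1298] yaw9.78 F [-0.  -0.6 -0.5] gap76.0 grip0.0
turn units -0.00 then shift units [-0.01  0.02  4.39]
```

```bash
python3 -m handwheel '[[[0,0.02,0.8,0],[0,0,0.9,0],[0,0,0.9,0],[0,0,0.8,0],[0,0,0.6,0],[0,0,0.39,0],[0,0,0,0],[0,0,0,0]]]'; python3 -m handwheel '[[[0,0,0,0],[0,0,0,0],[0,0,0,0],[0,0,0,0],[0,0,0,0],[0,0,0,0],[0,0,0,0]]]' 45 45; python3 go.py;  python3 -m handwheel '[[[0,0,-0.4,0],[0,0,-0.9,0],[0,0,-0.9,0],[0,0,-0.9,0],[0,0,-1,0],[0,0,-1,0],[0,0,-0.3,0.42],[0,0,0,0.43],[0,0,0,0],[0,0,0,0]]]'; python3 go.py .6245 -.282 .16 4.7
```

```text
t: 22.48
tcp_pos: [0.503, 0.108, 0.0207]
tool_rot: [0.996, 0.085, 0.0, 0.0]
force: [-1.1, 0.4, 0.6]
finger_gap: 0.889
gripper_force: 0.0
t: 23.35
tcp_pos: [0.5031, 0.1079, 0.021]
tool_rot: [0.996, 0.085, 0.001, 0.0]
force: [-0.7, -0.3, 4.7]
finger_gap: 0.638
gripper_force: 48.6
t23.35 tcp [0.5031 0.1079 0.021 ] yaw9.77 F [-0.7 -0.3  4.7] gap54.5 grip48.6
t: 24.6
tcp_pos: [0.5023, 0.1079, 0.1552]
tool_rot: [0.999, 0.041, -0.0, -0.0]
force: [0.5, -0.3, -1.2]
finger_gap: 0.638
gripper_force: 48.0
t24.60 tcp [0.5023 0.1079 0.1552] yaw4.71 F [ 0.5 -0.3 -1.2] gap54.5 grip48.0
turn units 0.00 then shift units [ 3.6  15.94 -0.19]
```

```bash
python3 -m handwheel '[[[0.15,0.6,0,0],[0.22,1,0,0],[0.22,1,0,0],[0.22,1,0,0],[0.22,1,0,0],[0.22,1,0,0],[0.22,1,0,0],[0.22,1,0,0],[0.22,1,0,0],[0.22,1,0,0],[0.22,1,0,0],[0.22,1,0,0],[0.22,1,0,0],[0.22,1,0,0],[0.22,1,0,0],[0.22,1,0,0],[0.15,0.34,0,0],[0,0,0,0],[0,0,0,0]]]'; python3 -m handwheel '[[[0,0,0.9,0],[0,0,0.9,0],[0,0,0.9,0],[0,0,0.8,0],[0,0,0.5,0],[0,0,0,0],[0,0,0,0]]]'; python3 go.py .6245 -.282 .024 4.7
python3 - <<'E'
from h import *
for n in("scene","top"):
    p,d=snapshot(n);q=cloud(n,d);m=(np.linalg.norm(q[...,:2]-[.6245,-.282],axis=2)<.06)&(q[...,2]>.084)&(q[...,2]<.098)
    g=p[...,0].astype(int)>p[...,2]+50;l=q[m&g];print(n,len(l),cv2.minAreaRect((l[:,:2]*1000).astype(np.float32)) if len(l)>9 else '',np.median(l[:,2]) if len(l) else '')
    cv2.imwrite(f"pics/d_{n}.png",cv2.resize((p[110:230,230:410] if n=="scene" else p[150:260,260:400])[...,::-1],None,fx=4,fy=4,interpolation=cv2.INTER_CUBIC))
E
```

```text
t: 26.98
tcp_pos: [0.6243, -0.2808, 0.1551]
tool_rot: [0.999, 0.041, -0.001, -0.001]
force: [-0.0, -0.5, -1.4]
finger_gap: 0.638
gripper_force: 48.0
t: 27.85
tcp_pos: [0.6254, -0.2823, 0.056]
tool_rot: [0.999, 0.041, 0.001, 0.0]
force: [-0.1, 0.9, -1.5]
finger_gap: 0.641
gripper_force: 48.0
t27.85 tcp [ 0.6254 -0.2823  0.056 ] yaw4.68 F [-0.1  0.9 -1.5] gap54.8 grip48.0
turn units -0.00 then shift units [-0.03 -0.01  1.28]
scene 232 ((619.9227905273438, -281.12506103515625), (90.08985137939453, 59.42512130737305), 4.4928202629089355) 0.09504929056452166
top 5  0.09175687038037261
```

View pics/d_scene.png

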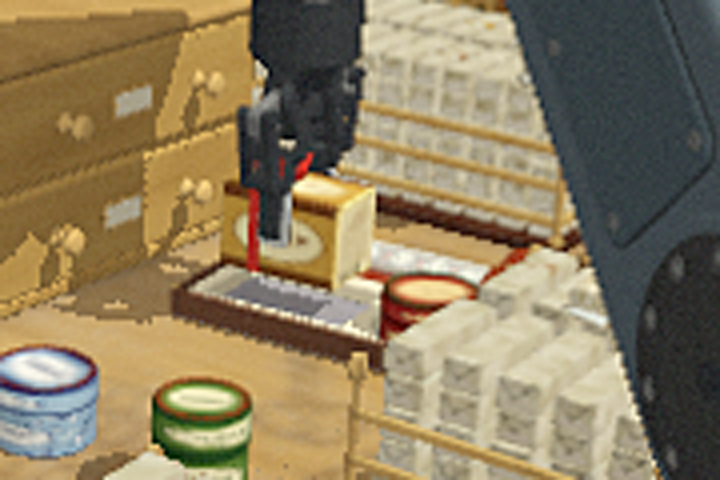

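The carton hangs level over the oblong well, with the red tin seated at (430,300). Lowering.

```bash
python3 -m handwheel '[[[0.02,0,0.4,0],[0,0,0.4,0],[0,0,0.3,0],[0,0,0.16,0],[0,0,0,0],[0,0,0,0]]]'; python3 go.py
```

```text
t: 28.7
tcp_pos: [0.6247, -0.2815, 0.0251]
tool_rot: [0.999, 0.041, -0.001, -0.0]
force: [-3.4, 1.7, 7.2]
finger_gap: 0.637
gripper_force: 49.1
t28.70 tcp [ 0.6247 -0.2815  0.0251] yaw4.69 F [-3.4  1.7  7.2] gap54.4 grip49.1
```

```bash
python3 -m handwheel '[[[0,0,0,0],[0,0,0,0],[0,0,0,0],[0,0,0,0]]]' 68; python3 go.py; python3 -m handwheel '[[[0,0,-0.3,0],[0,0,-0.7,0],[0,0,-1,0],[0,0,-1,0],[0,0,-1,0],[0,0,-1,0],[0,0,0,0]]]' -
python3 - <<'E'
from h import *
for n in("scene",):
    p,d=snapshot(n);q=cloud(n,d)
    m=(np.linalg.norm(q[...,:2]-[.6245,-.282],axis=2)<.06)&(abs(q[...,2]-.064)<.006)
    l=q[m];print(n,len(l),cv2.minAreaRect((l[:,:2]*1000).astype(np.float32)),np.median(l[:,2]))
E
python3 go.py .521 -.0275 .13 0
```

```text
t: 29.2
tcp_pos: [0.6253, -0.2819, 0.0235]
tool_rot: [0.999, 0.041, -0.0, -0.0]
force: [0.1, -0.6, -1.1]
finger_gap: 0.798
gripper_force: 0.0
t29.20 tcp [ 0.6253 -0.2819  0.0235] yaw4.67 F [ 0.1 -0.6 -1.1] gap68.2 grip0.0
t: 30.08
tcp_pos: [0.6271, -0.283, 0.1527]
tool_rot: [0.999, 0.041, 0.003, 0.002]
force: [0.9, 0.1, -0.9]
finger_gap: 0.798
gripper_force: 0.0
scene 310 ((621.328857421875, -279.61859130859375), (92.60423278808594, 64.69760131835938), 3.031616449356079) 0.0655587961890815
t30.12 tcp [ 0.626  -0.2823  0.1508] yaw4.68 F [-0.3  1.   0.1] gap68.1 grip0.0
turn units 0.78 then shift units [ -4.2  -10.19   0.83]
```

```bash
python3 -m handwheel '[[[0,0,0,0.78],[-0.4,-0.97,0,0],[-0.4,-0.97,0,0],[-0.4,-0.97,0,0],[-0.4,-0.97,0,0],[-0.4,-0.97,0,0],[-0.4,-0.97,0,0],[-0.4,-0.97,0,0],[-0.4,-0.97,0,0],[-0.4,-0.97,0,0],[-0.4,-0.97,0,0],[-0.2,-0.49,0.8,0],[0,0,0,0],[0,0,0,0]]]' 77; python3 go.py .521 -.0275 .020 0
```

```text
t: 31.88
tcp_pos: [0.5209, -0.0273, 0.1291]
tool_rot: [1.0, 0.0, 0.0, 0.0]
force: [0.3, -0.1, 0.1]
finger_gap: 0.9
gripper_force: 0.0
t31.88 tcp [ 0.5209 -0.0273  0.1291] yaw0.01 F [ 0.3 -0.1  0.1] gap76.8 grip0.0
turn units 0.00 then shift units [0.   0.01 4.37]
```

```bash
python3 -m handwheel '[[[0,0,0.8,0],[0,0,0.9,0],[0,0,0.9,0],[0,0,0.8,0],[0,0,0.6,0],[0,0,0.37,0],[0,0,0,0],[0,0,0,0]]]'; python3 -m handwheel '[[[0,0,0,0],[0,0,0,0],[0,0,0,0],[0,0,0,0],[0,0,0,0],[0,0,0,0],[0,0,0,0]]]' 45 45; python3 go.py;  python3 -m handwheel '[[[0,0,-0.4,0],[0,0,-0.9,0],[0,0,-0.9,0],[0,0,-0.9,0],[0,0,-1,0],[0,0,-1,0],[0,0,-0.3,-0.77],[0,0,0,-0.77],[0,0,0,0],[0,0,0,0]]]'; python3 go.py .5275 .2875 .155 9.2
```

```text
t: 32.88
tcp_pos: [0.5208, -0.0273, 0.02]
tool_rot: [1.0, -0.0, 0.001, 0.0]
force: [0.2, -0.1, -0.3]
finger_gap: 0.9
gripper_force: 0.0
t: 33.75
tcp_pos: [0.5208, -0.0272, 0.0204]
tool_rot: [1.0, -0.0, 0.001, 0.0]
force: [-0.6, -0.5, 5.1]
finger_gap: 0.659
gripper_force: 47.8
t33.75 tcp [ 0.5208 -0.0272  0.0204] yaw0.00 F [-0.6 -0.5  5.1] gap56.3 grip47.8
t: 35.0
tcp_pos: [0.52, -0.027, 0.1545]
tool_rot: [0.997, 0.08, -0.0, -0.0]
force: [0.3, -1.3, -1.9]
finger_gap: 0.658
gripper_force: 48.0
t35.00 tcp [ 0.52   -0.027   0.1545] yaw9.17 F [ 0.3 -1.3 -1.9] gap56.2 grip48.0
turn units -0.00 then shift units [  2.31 -12.37  -0.02]
```

```bash
python3 -m handwheel '[[[0.15,-0.6,0,0],[0.18,-1,0,0],[0.18,-1,0,0],[0.18,-1,0,0],[0.18,-1,0,0],[0.18,-1,0,0],[0.18,-1,0,0],[0.18,-1,0,0],[0.18,-1,0,0],[0.18,-1,0,0],[0.18,-1,0,0],[0.18,-1,0,0],[0.18,-0.77,0,0],[0,0,0,0],[0,0,0,0]]]'; python3 -m handwheel '[[[0,0,0.9,0],[0,0,0.9,0],[0,0,0.9,0],[0,0,0.8,0],[0,0,0.5,0],[0,0,0,0],[0,0,0,0]]]'; python3 go.py .5275 .2875 .024 9.2
python3 - <<'E'
from h import *
for n in("scene","top"):
    p,d=snapshot(n);q=cloud(n,d);m=(np.linalg.norm(q[...,:2]-[.5275,.2875],axis=2)<.04)&(q[...,2]>.084)&(q[...,2]<.1)
    l=q[m];print(n,len(l),cv2.minEnclosingCircle((l[:,:2]*1000).astype(np.float32)) if len(l)>9 else '',np.median(l[:,2]) if len(l) else '')
    cv2.imwrite(f"pics/e_{n}.png",cv2.resize((p[190:330,80:260] if n=="scene" else p[150:260,105:245])[...,::-1],None,fx=4,fy=4,interpolation=cv2.INTER_CUBIC))
E
```

```text
t: 36.88
tcp_pos: [0.5273, 0.287, 0.1543]
tool_rot: [0.997, 0.081, -0.0, 0.0]
force: [0.7, -0.6, -1.2]
finger_gap: 0.656
gripper_force: 48.1
t: 37.75
tcp_pos: [0.5283, 0.2873, 0.0552]
tool_rot: [0.997, 0.08, 0.001, -0.0]
force: [-0.1, -0.8, -1.5]
finger_gap: 0.661
gripper_force: 48.1
t37.75 tcp [0.5283 0.2873 0.0552] yaw9.21 F [-0.1 -0.8 -1.5] gap56.5 grip48.1
turn units 0.00 then shift units [-0.03 -0.01  1.25]
scene 486 ((525.5670776367188, 289.10150146484375), 38.12345886230469) 0.09440994956506504
top 59 ((528.9757080078125, 288.06500244140625), 28.579124450683594) 0.09392991928351946
```

View pics/e_scene.png

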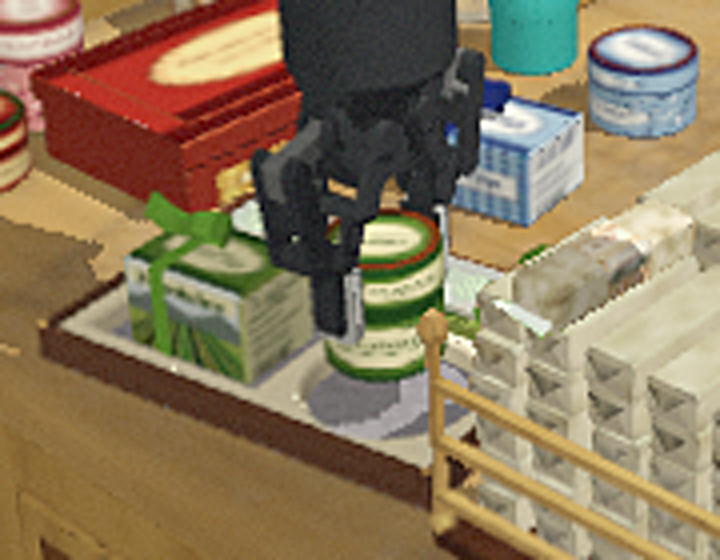

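The tin is upright over the round well, and the green carton sits in its own well. Lowering.

```bash
python3 -m handwheel '[[[0,0,0.4,0],[0,0,0.4,0],[0,0,0.3,0],[0,0,0.14,0],[0,0,0,0],[0,0,0,0]]]'; python3 go.py
```

```text
t: 38.6
tcp_pos: [0.527, 0.2872, 0.0244]
tool_rot: [0.997, 0.081, -0.001, 0.0]
force: [-3.3, -1.3, 8.1]
finger_gap: 0.663
gripper_force: 48.8
t38.60 tcp [0.527  0.2872 0.0244] yaw9.24 F [-3.3 -1.3  8.1] gap56.6 grip48.8
```

Contact with the floor at the expected height. I'll release, retreat clear and check everything.

```bash
python3 -m handwheel '[[[0,0,0,0],[0,0,0,0],[0,0,0,0],[0,0,0,0]]]' 67; python3 -m handwheel '[[[0,0,-0.3,0],[0,0,-0.7,0],[0,0,-1,0],[0,0,-1,0],[0,0,-1,0],[0,0,-1,0],[0,0,-1,0],[0,0,-1,0],[0,0.9,-0.5,0],[0,1,0,0],[0,1,0,0],[0,1,0,0],[0,1,0,0],[0,1,0,0],[0,1,0,0],[0,1,0,0],[0,1,0,0],[0,1,0,0],[0,0,0,0],[0,0,0,0]]]'
python3 - <<'E'
from h import *
tr={"g":((.589,.2694),9.2),"r":((.5788,-.3118),4.7)}
for n in("top","scene"):
    p,d=snapshot(n);q=cloud(n,d);cv2.imwrite(f"pics/f_{n}.png",cv2.resize(p[130:290,100:400,::-1],None,fx=2.6,fy=2.6,interpolation=cv2.INTER_CUBIC) if n=="top" else p[...,::-1])
    for k,t,w,z in(("gtin","g",(-.058,.026),.064),("gcar","g",(.048,.026),.054),("rtin","r",(-.058,.026),.044),("gold","r",(.048,.026),.064)):
        c,a=tr[t];a=np.radians(a);R=np.array([[np.cos(a),-np.sin(a)],[np.sin(a),np.cos(a)]])
        l=(q[...,:2]-c)@R;m=(np.linalg.norm(l-w,axis=2)<.056)&(abs(q[...,2]-z)<.006);L=l[m]
        if len(L)>9:r=cv2.minAreaRect((L*1000).astype(np.float32));print(n,k,len(L),np.round(r[0],1),np.round(r[1],1),round(r[2],1),"z",np.median(q[m][:,2]).round(4))
    for k,c in(("btin",(.6378,-.025)),("bcar",(.641,.099))):
        m=(np.linalg.norm(q[...,:2]-c,axis=2)<.058)&(abs(q[...,2]-.0455)<.005);print(n,k,np.round(cv2.minAreaRect((q[m][:,:2]*1000).astype(np.float32))[0],1))
E
python3 go.py
```

```text
t: 39.1
tcp_pos: [0.5277, 0.2874, 0.0233]
tool_rot: [0.997, 0.081, -0.0, 0.0]
force: [-0.5, -0.2, 0.1]
finger_gap: 0.787
gripper_force: 0.0
t: 41.6
tcp_pos: [0.5672, 0.0437, 0.2118]
tool_rot: [0.997, 0.08, 0.0, -0.0]
force: [0.7, -0.5, -0.8]
finger_gap: 0.788
gripper_force: 0.0
top gtin 313 [-58.3  28.8] [55.1 54.5] 81.5 z 0.0635
top gcar 397 [47.7 27.6] [77.3 52.2] 0.7 z 0.0546
top rtin 429 [-60.6  23.7] [80.5 67.4] 37.4 z 0.043
top gold 507 [48.9 27. ] [90.1 55.4] 0.5 z 0.0642
top btin [639.4 -26.6]
top bcar [0. 0.]
scene gtin 459 [-58.8  28.6] [57.1 53.4] 85.8 z 0.0637
scene gcar 569 [44.4 27.5] [75.1 49.8] 0.3 z 0.0545
scene rtin 211 [-58.7  18.3] [92.5 58.5] 71.3 z 0.0449
scene gold 309 [44.9 28.7] [93.7 58.1] 3.0 z 0.0656
scene btin [632.4 -25.1]
scene bcar [637.1  98.2]
t41.70 tcp [0.5671 0.0441 0.2114] yaw9.29 F [0.2 0.3 0.8] gap67.0 grip0.0
```

View pics/f_top.png

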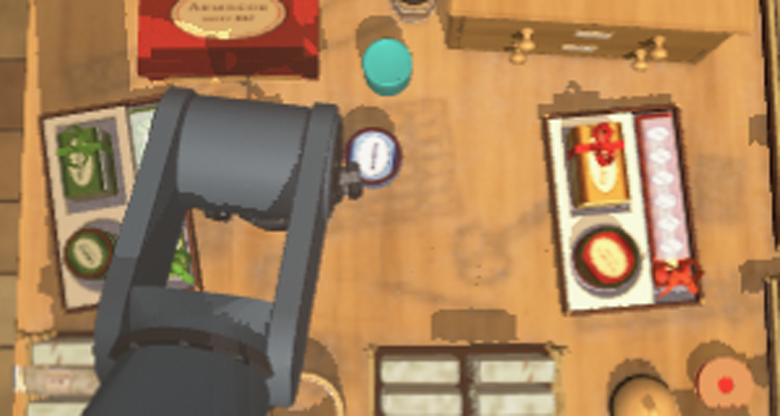

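All four pieces sit in their wells at the expected lid heights, and the sticks are in their troughs. The blue tin at (375,157) hasn't moved, and the scene depth puts the blue carton, hidden here by the wrist, where it was. The hand is clear at z 0.21, so I'm handing in.

```bash
python3 -c "
from station import *
print(sign_off())"
```

```text
the job is handed in; nothing more can be done
None
```

I put both tins and both cartons upright in their wells on the matching trays, left the sticks and the blue pieces where they were, and handed the job in at about 42 s; the sign-off gave no verdict.

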